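# Fit the filter cassette into the bench dust extractor and bolt it in

## Task

Fit the filter cassette (black frame, orange upright pull) into the grey and blue filter box: draw the red-knobbed slide bolt fully back towards the blue blower end, tip the cassette and pass one short edge down through the opening and in under the deep cover at the blower end, then lay it flat on the floor inside. Slide it fully away from the blower end so that its other edge goes under the far cover, and push the bolt fully home behind the pull. Leave the other things on the bench where they are.

Things in the scene. Friction and masses are not known exactly. Their poses are not given: they have to be found in the camera images.
- filter_box: Filter box, fixed, 260 x 132 x 62 mm high; origin: centre of its underside; x from the blue blower end to the far end, z up. Along x (mm): solid blower end -130 to -55 (top z 62); open-topped cavity -55 to +125, y -61 to +61, floor at z 14. Covers roof its two ends, leaving an opening x -11 to +107, 122 wide. A hose spigot sticks 22 mm out of the +y side of the blower end.
- cassette: Loose filter cassette, about 0.22 kg: flat frame 150 (x) x 110 (y) x 12 mm, white pleats, orange upright pull in its middle, 14 mm thick (x), 70 wide (y), top 112 mm above the underside. Origin: centre of the underside; z along the pull. Same either way round. Enters only tipped, 20 to 30 degrees. It can turn in a light grip. Fully home: flat, origin up to x = 50 mm in the box's frame.
- cassette_end_a (a point): Middle of the lower edge of the cassette's +x short side, (75, 0, 0) mm in the cassette's frame.
- cassette_end_b (a point): Middle of the lower edge of the cassette's -x short side, (-75, 0, 0) mm in the cassette's frame.
- deep_cover_edge (a point): Middle of the deep cover's free edge, at its underside: (-11, 0, 58) mm in the box's frame. This 4 mm aluminium sheet roofs the cavity from x = -55 to -11 mm, top at z = 62 mm. The cassette can be laid flat only while its first edge is within 12 mm of the wall at x = -55 mm.
- far_cover_edge (a point): Middle of the far cover's free edge, at its underside: (107, 0, 58) mm in the box's frame. This 4 mm aluminium sheet roofs the cavity from x = 107 to 125 mm, top at z = 62 mm.
- bolt (a joint): Travel of the slide bolt, m: 0 fully drawn back (to the blower end), 0.050 fully home, sliding along the box's +x. A steel strip 36 mm wide on the deep cover, its top at z = 70 mm; its nose is at x = -17 mm + travel in the box's frame. Forward it bars the opening; home it stands close behind the seated cassette's pull. Friction about 2.5 N; stays where left.
- bolt_knob (a point): Centre of the top of the bolt's round red knob, 26 mm across and 25 mm tall, standing on the strip (knob top at z = 95 mm), 56 mm behind the nose: x = -73 mm + travel in the box's frame.
- sanding_block: Bystander: black rubber sanding block, 66 x 122 x 35 mm, to be left alone. Origin at the centre of its underside.
- cream_plug: Bystander: round cream plug, 61 mm across, 35 mm tall, to be left alone. Origin at the centre of its underside.

How it is judged (in metres and radians):
On the way, in this order (a step that is already met when the one before it is completed fails the run):
1. the slide bolt is drawn fully back (within 6 mm of its end) (value of joint bolt below 0.006 m), for 0.2 s.
2. the cassette, tipped by at least 0.15 rad, has one short edge under the deep cover by at least 8 mm (angle between cassette's own z axis and vertical above 0.15 rad and ((x of cassette_end_a in the frame of filter_box between -0.06 and -0.019 m and z of cassette_end_a in the frame of filter_box below 0.05 m and y of cassette_end_a in the frame of filter_box between -0.02 and 0.02 m) or (x of cassette_end_b in the frame of filter_box between -0.06 and -0.019 m and z of cassette_end_b in the frame of filter_box below 0.05 m and y of cassette_end_b in the frame of filter_box between -0.02 and 0.02 m))), for 0.1 s.
3. the cassette is flat on the floor inside the box (within 0.05 rad and 4 mm) (z of cassette in the frame of filter_box between 0.01 and 0.018 m and angle between cassette's own z axis and vertical below 0.05 rad and x of cassette in the frame of filter_box between 0.01 and 0.056 m and y of cassette in the frame of filter_box between -0.012 and 0.012 m), for 0.2 s.
At the end, for the whole second after the job is handed in: The cassette rests flat on the floor inside the box (within 0.05 rad and 4 mm), slid away from the blower end so that its far edge is at least 6 mm under the far cover (origin beyond x = 38 mm in the box's frame), at rest, and the bolt is home (travel above 46 of 50 mm) (all of step 3 and x of cassette in the frame of filter_box above 0.038 m and value of joint bolt above 0.046 m and linear speed of cassette below 0.01 m/s); the robot touches nothing.
It fails at once if the sanding block is moved more than 30 mm (distance of sanding_block from where it was at the start of the episode above 0.03 m).
It fails at once if the cream plug is moved more than 30 mm (distance of cream_plug from where it was at the start of the episode above 0.03 m).
It also fails if it takes over 72 s, if anything falls off the work surface, if the arm or the gripper's body presses on something with over 40 N, if the wrist force passes 120 N, or if a joint passes its speed limit or range.

## Robot

A 6-joint arm with a two-finger parallel gripper is mounted at the origin on the work surface; the furniture and walls round the work are solid. World frame = base frame: x ahead of the robot, y to its left, z up, the work surface at z = 0. Lengths are in mm, angles in rad, forces in N, time in s.
With the tool pointing down it reaches from about 400 to 925 mm from the base axis. Payload 12.5 kg.
Tool frame: the origin (TCP) lies where the fingers leave the gripper's body, on its centre line; the fingertips stand 78 mm ahead of it and the grasp point (between the pads) lies 59 mm ahead of it; z points along the fingers, y is the direction in which the jaws open and shut (so a half turn about z gives the same grasp; the last joint's range is limited). The gripper opens to 95 mm and grips with 3 to 60 N. Pads are 20 mm wide; open, the fingers measure 119 mm over their backs; the gripper's body (75 mm by 180 mm) begins 59 mm behind the grasp point.
Start: joints at [1.092, 0.491, 1.559, -0, 1.092, -0.106], TCP at [227.622, 582.088, 292.261] pointing down, gripper open.
Joint ranges: [-3.1, 3.1], [-0.84, 2.19], [0.05, 2.79], [-1.13, 4.28], [0.06, 2.93], [-2.69, 2.69]. Speed limits (rad/s): [2.22, 2.22, 2.79, 3.14, 3.14, 3.14].

## Interface

Orientations are given as [roll, pitch, yaw] about the fixed x, y, z axes, in that order (R = Rz(yaw) Ry(pitch) Rx(roll)).
In Python, from cell import env, viewer, ticket, search_frame gives the robot as it stands.
- The arm moves only by the shell command python3 -m inch 'ROWS'. ROWS is a JSON object of lists of equal length, an entry for each row: "hand": the opening, from 0 (shut) to 1 (fully open); "delta_pos": the shift along the tool's x, y, z in cm, a list of three; "turn": the turn about the tool's z in rad. A call has 1 to 20 rows; each row shifts and turns the commanded pose from where the row before left it, along the tool's axes as they then stand; what a row does not reach is not made up. A row lasts 1/10 s, in which the tool goes at most 50 mm and 8.59 degrees, less where a joint would pass 70% of its speed; a pose out of reach is approached as far as the arm can. A call is refused whole if a number of a shift passes 5 or a number of a turn 0.15, either way. A call with a gripper value outside its range is refused whole. The fingers move at their own pace and stop on an object; the grip force is fixed at half the most. Time passes only in rows, so rows that do not move let the fingers close. It gives the time, the measured TCP pose, the force and the opening at its end, in the units of the state.
- env.state(): the state, without advancing time (a new reading comes with each control period).
- viewer.read_camera(name): name is "scene" or "top"; returns (picture, depth): 480x640x3 uint8, blue, green, red; 480x640 float32, mm along the optical axis (not along the pixel's ray), 0 where there is no reading.
- viewer.get_calibration(name): a dict with "fx", "fy", "cx", "cy" (pixels), "k1" (the pictures are not rectified: a ray, as slopes to the right and down, at radius r is drawn at 1 + k1 r^2 times it, then the intrinsics apply), "T" (4x4, takes a point from camera to world coordinates). Camera axes: x right, y down, z forward; pixel columns grow to the right and rows downward; lengths in mm; the calibration is good to about 2 mm. A picture is of the moment at which its call begins. get_calibration takes no time and is no camera call.
- ticket.job_done(): hands the job in, once; it reports no verdict.
Trained networks look in the newest picture that a camera, given by its name, has taken for a name from the list of things; names that differ only in an ending like _2 or _b are one class to them, and where a whole thing is asked for, a point or a joint stands for the part that bears it (a point fixed in the world has none). Each returns a list of dicts, best first, with "p" (0 to 1); they miss things now and then, are a little off and sometimes report something else, mostly with a low value. They report only what shows in the picture. A call takes as long as a camera call.
- search_frame(camera, label): "centre" ([column, row] in pixels, amid what is visible of it).
The state is a dict: "t": time; "joints": joint angles; "qvel": joint speeds; "tau": joint torques, N m; "eef_pos": TCP position; "tcp_rot": TCP orientation; "ft_force": force on the tool from outside, world axes, zero at the start; "moment": the same for the moment, N m; "opening": opening from 0.0 (shut) to 1.0 (fully open).
Only numpy, scipy, OpenCV 4.12 (cv2) and the standard library are available. Lean on these libraries where they do the work, as an engineer would, in place of code of your own. Each camera call takes 0.05 s, during which the arm holds its last target.

## Working session

There is one attempt and no reset: what is moved stays moved. The work goes in short steps, Python scripts to look and compute and a shell command to move; the robot and the scene stay as the last step left them, time stands still between calls to the robot, and variables do not carry over. Pictures are saved under pics/ and viewed, and the job is handed in when it is done.

```bash
ls; mkdir -p pics
python3 - <<'E'
from cell import env, viewer
import cv2, numpy as np
print(env.state())
for n in ("scene","top"):
    im,d=viewer.read_camera(n); cv2.imwrite(f"pics/{n}0.png",im); np.save(f"pics/{n}0.npy",d)
    print(n,viewer.get_calibration(n))
E
```

```text
pics
{'t': 0.0, 'joints': array([ 1.09240766e+00,  4.91541200e-01,  1.55942314e+00, -2.92050554e-05,
        1.09167583e+00, -1.05569499e-01]), 'qvel': array([ 0.00059506, -0.00161448, -0.00063865,  0.00234919, -0.00046892,
       -0.00058752]), 'tau': array([ 1.43276138e-03, -6.12659454e+01, -2.58178872e+01,  6.92862435e-02,
        4.82371054e-02, -1.03144980e-04]), 'eef_pos': array([227.55041634, 581.94954663, 291.68216535]), 'tcp_rot': array([-3.14054824e+00, -8.46223469e-05,  2.76878692e+00]), 'ft_force': array([ 0.12440318, -0.15522106,  0.15718858]), 'moment': array([0.03950947, 0.01959738, 0.02491345]), 'opening': 1.0007562905977747}
scene {'fx': 506.9582007143926, 'fy': 506.9582007143926, 'cx': 314.9123677262885, 'cy': 234.28636686706875, 'k1': -0.09764303687105316, 'T': array([[ 6.06402003e-01, -3.37338564e-01,  7.20055070e-01,
        -2.17451349e+02],
       [-7.94997760e-01, -2.39016777e-01,  5.57538825e-01,
        -6.70754233e+02],
       [-1.59741045e-02, -9.10534828e-01, -4.13123656e-01,
         5.64492349e+02],
       [ 0.00000000e+00,  0.00000000e+00,  0.00000000e+00,
         1.00000000e+00]])}
top {'fx': 445.2816940363125, 'fy': 445.2816940363125, 'cx': 326.8192250597707, 'cy': 235.64297203559133, 'k1': -0.08766377376099366, 'T': array([[-3.52253984e-03, -9.84989260e-01,  1.72579692e-01,
         4.34165780e+02],
       [-9.99975289e-01,  4.51956819e-03,  5.38460420e-03,
        -6.52981815e+01],
       [-6.08376299e-03, -1.72556460e-01, -9.84980840e-01,
         1.01929264e+03],
       [ 0.00000000e+00,  0.00000000e+00,  0.00000000e+00,
         1.00000000e+00]])}
```

View pics/scene0.png

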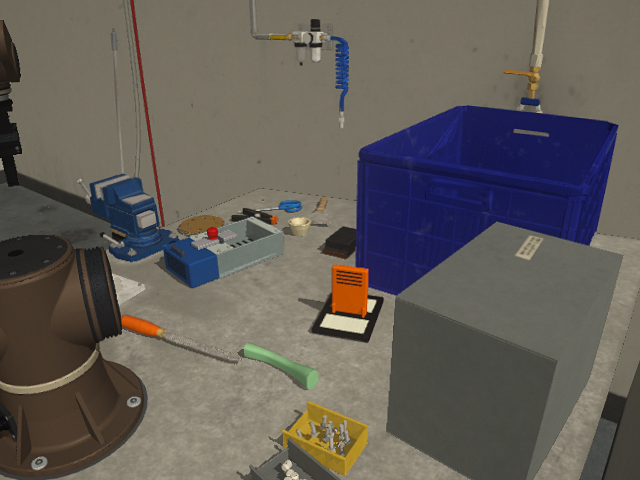

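View pics/top0.png

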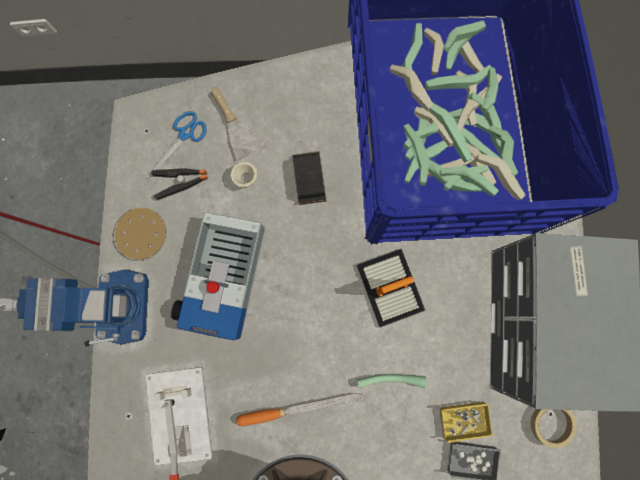

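```bash
cat > h.py <<'E'
import numpy as np, cv2
from cell import env, viewer
def cal(n):
    c=viewer.get_calibration(n); K=np.array([[c['fx'],0,c['cx']],[0,c['fy'],c['cy']],[0,0,1]]); return K,np.array([c['k1'],0,0,0,0.]),np.array(c['T'])
def cloud(n,d):
    K,D,T=cal(n); v,u=np.mgrid[0:480,0:640]
    p=cv2.undistortPoints(np.stack([u,v],-1).reshape(-1,1,2).astype(float),K,D).reshape(480,640,2)
    P=np.stack([p[...,0]*d,p[...,1]*d,d],-1)
    W=P@T[:3,:3].T+T[:3,3]; W[d<=0]=np.nan
    return W
def proj(n,X):
    K,D,T=cal(n); Ti=np.linalg.inv(T); X=np.atleast_2d(X).astype(float)
    return cv2.projectPoints(X,cv2.Rodrigues(Ti[:3,:3])[0],Ti[:3,3],K,D)[0].reshape(-1,2)
def pixz(n,uv,z):
    K,D,T=cal(n); p=cv2.undistortPoints(np.array(uv,float).reshape(-1,1,2),K,D).reshape(-1,2)
    r=np.c_[p,np.ones(len(p))]@T[:3,:3].T
    return T[:3,3]+r*((z-T[2,3])/r[:,2])[:,None]
E
python3 - <<'E'
from h import *
im=cv2.imread('pics/top0.png'); d=np.load('pics/top0.npy'); W=cloud('top',d)
def box(u0,u1,v0,v1,k,fn):
    c=cv2.resize(im[v0:v1,u0:u1],None,fx=k,fy=k,interpolation=cv2.INTER_CUBIC); cv2.imwrite(fn,c)
box(165,275,205,345,4,'pics/boxc.png'); box(345,435,240,335,6,'pics/casc.png')
for (u,v) in [(212,330),(220,222),(250,260),(213,288),(225,250),(390,287),(375,270),(395,310),(300,400)]:
    print(u,v,W[v,u].round(1))
E
```

```text
212 330 [399.6 181.5  75.6]
220 222 [634.1 176.5  59.5]
250 260 [554.6 115.3  14.9]
213 288 [486.6 177.4  94. ]
225 250 [577.6 173.2  16.4]
390 287 [ 486.6 -188.2  112.8]
375 270 [ 531.8 -169.5    4.6]
395 310 [ 440.9 -212.3    9.3]
300 400 [2.444e+02 8.000e-01 2.000e-01]
```

View pics/boxc.png

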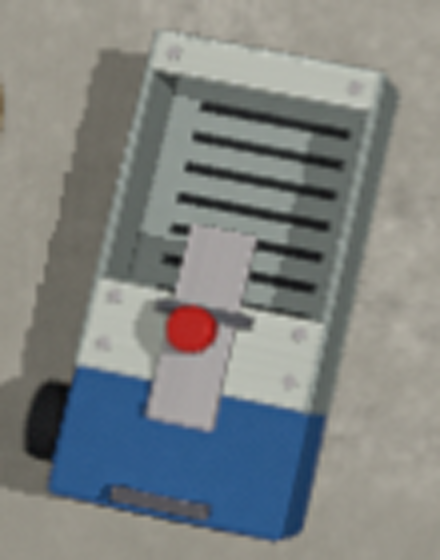

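View pics/casc.png

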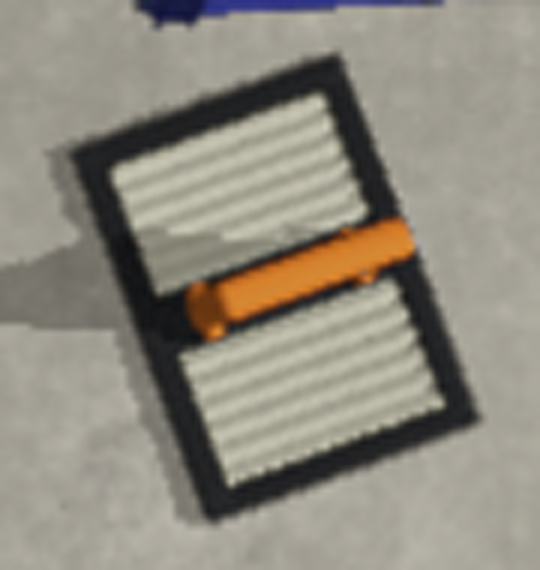

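```bash
cat > fit.py <<'E'
from h import *
from scipy.optimize import least_squares
def T2(p,X):
    X=np.atleast_2d(X).astype(float);c,s=np.cos(p[2]),np.sin(p[2])
    return np.c_[p[0]+c*X[:,0]-s*X[:,1],p[1]+s*X[:,0]+c*X[:,1],X[:,2]+(p[3] if len(p)>3 else 0)]
def fit(n,X,uv,p0):
    r=least_squares(lambda p:(proj(n,T2(p,X))-uv).ravel(),p0); return r.x,r.fun.reshape(-1,2)
E
python3 - <<'E'
from fit import *
im=cv2.imread('pics/top0.png')
uv=np.array([[157,32],[383,72],[105,280],[325,322],[80,368],[305,412]])/4-.375+[165,205]
X=np.array([[130,66,62],[130,-66,62],[-11,66,62],[-11,-66,62],[-55,66,62],[-55,-66,62]])
pb,r=fit('top',X,uv,[520,160,-.2]); print('box',pb,r.round(2).tolist())
uv=np.array([[75,155],[340,57],[478,418],[212,520]])/6-.42+[345,240]
X=np.array([[75,55,12],[75,-55,12],[-75,-55,12],[-75,55,12]])
pc,r=fit('top',X,uv,[490,-190,.35]); print('cas',pc,r.round(2).tolist())
def ov(n,k):
    im=cv2.imread(f'pics/{n}0.png'); im=cv2.resize(im,None,fx=k,fy=k,interpolation=cv2.INTER_CUBIC)
    def L(p,X,c):
        q=proj(n,T2(p,X))*k+(k-1)/2; cv2.polylines(im,[np.round(q*8).astype(int)],True,c,1,cv2.LINE_AA,3)
    for z in (0,62): L(pb,[[130,66,z],[130,-66,z],[-130,-66,z],[-130,66,z]],(0,255,255))
    L(pb,[[107,61,62],[107,-61,62],[-11,-61,62],[-11,61,62]],(0,255,0))
    for z in (0,12): L(pc,[[75,55,z],[75,-55,z],[-75,-55,z],[-75,55,z]],(0,255,255))
    L(pc,[[7,35,112],[7,-35,112],[-7,-35,112],[-7,35,112]],(255,0,0))
    return im
t=ov('top',4); s=ov('scene',4)
cv2.imwrite('pics/o1.png',np.hstack([t[205*4:345*4,165*4:275*4],cv2.resize(t[240*4:335*4,345*4:435*4],(360,380)).copy() if 0 else t[205*4:345*4,345*4:435*4]]))
cv2.imwrite('pics/o2.png',s[840:1400,600:1400])
W=cloud('top',np.load('pics/top0.npy'))
# knob
m=(im[...,2]>150)&(im[...,1]<60)&(W[...,2]>85); m[:205]=0;m[345:]=0;m[:,:165]=0;m[:,275:]=0
k=np.nanmean(W[m],0);print('knob',k,m.sum())
c,s_=np.cos(pb[2]),np.sin(pb[2]);d=k[:2]-pb[:2];print('in box',c*d[0]+s_*d[1],-s_*d[0]+c*d[1])
# pull top
m=(W[...,2]>106)&(W[...,2]<118)&(np.hypot(W[...,0]-487,W[...,1]+188)<60)
P=W[m][:,:2]; print('pull',P.mean(0),m.sum(),np.linalg.svd(P-P.mean(0))[2][0])
E
```

```text
box [ 5.14850337e+02  1.74187696e+02 -1.89191077e-01] [[-0.72, 0.06], [0.49, 0.68], [-2.47, 0.36], [1.38, 1.38], [-0.85, -1.67], [2.07, -0.86]]
cas [ 4.92017580e+02 -2.03329813e+02  3.43746394e-01] [[-0.89, -1.04], [-0.09, -1.08], [1.18, 0.91], [-0.19, 1.11]]
knob [488.86966081 179.18463159  95.34994446] 96
in box -26.456841204867192 0.021731889110202296
pull [ 492.01673337 -202.65498188] 236 [ 0.33627961 -0.94176219]
```

View pics/o1.png

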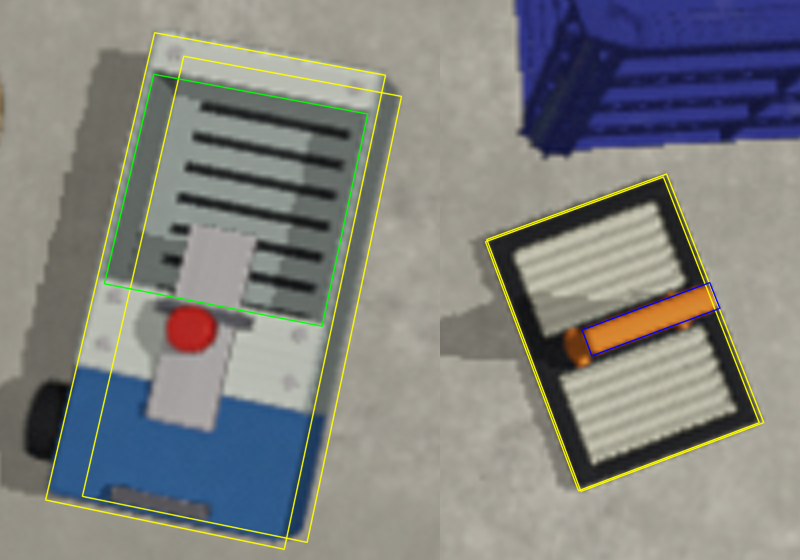

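View pics/o2.png

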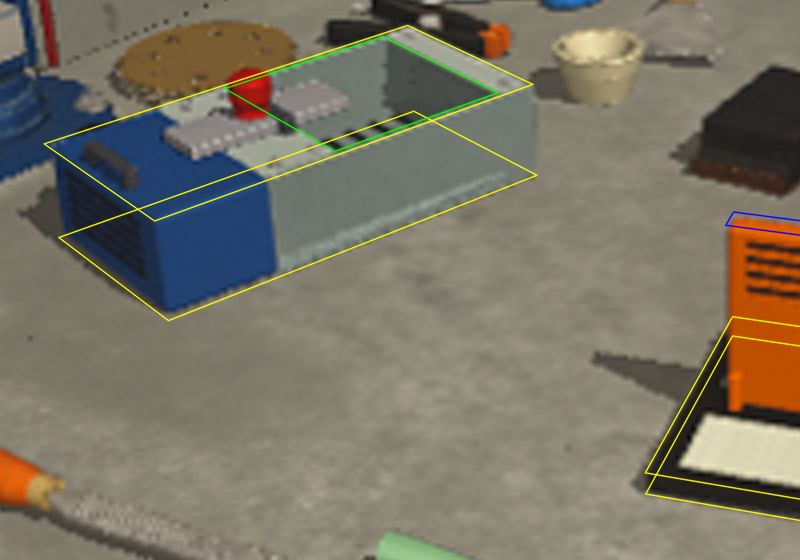

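Run:
```python
from fit import *
W=cloud('top',np.load('pics/top0.npy'));Ws=cloud('scene',np.load('pics/scene0.npy'))
P=np.r_[W.reshape(-1,3),Ws.reshape(-1,3)]; P=P[~np.isnan(P[:,0])]
pc=[492,-203,.340]
c,s=np.cos(pc[2]),np.sin(pc[2]); d=P[:,:2]-pc[:2]; L=np.c_[c*d[:,0]+s*d[:,1],-s*d[:,0]+c*d[:,1],P[:,2]]
m=(abs(L[:,1])<100)&(L[:,2]>125)&(abs(L[:,0])<250)
print('crate in cas x, |y|<100: min x>0',L[m&(L[:,0]>0),0].min(), 'neg', L[m&(L[:,0]<0),0].max() if (m&(L[:,0]<0)).any() else None)
m=(abs(L[:,0])<45)&(L[:,2]>125)&(abs(L[:,1])<300); print(np.percentile(L[m,1],[0,5,50,95,100]) if m.any() else None)
m=(P[:,1]<-90)&(P[:,1]>-330)&(P[:,0]>500)&(P[:,0]<800)&(P[:,2]>60); print('crate zmax',P[m,2].max(),'min x by z',[(z,P[m&(abs(P[:,2]-z)<20),0].min().round()) for z in (80,120,160,200,240) if (m&(abs(P[:,2]-z)<20)).any()])
im=cv2.imread('pics/top0.png')
# box local height profile along centre line & off lines, from top camera
pb=[514.85,174.19,-.189]; c,s=np.cos(pb[2]),np.sin(pb[2]); d=W[...,:2]-pb[:2]; B=np.stack([c*d[...,0]+s*d[...,1],-s*d[...,0]+c*d[...,1],W[...,2]],-1)
for y0 in (0,24,-24,-40):
    print(y0,[(x,round(float(np.nanmedian(B[...,2][(abs(B[...,0]-x)<2.5)&(abs(B[...,1]-y0)<4)])),0)) for x in range(-130,135,5) if ((abs(B[...,0]-x)<2.5)&(abs(B[...,1]-y0)<4)).any()])
# edges
m=(abs(B[...,1])<40)&(B[...,0]>80)&(B[...,2]>55); print('far cover x range',np.percentile(B[...,0][m],[1,99]))
m=(abs(B[...,0])<120)&(B[...,2]>56)&(B[...,2]<66); print('y range',np.percentile(B[...,1][m],[.5,99.5]))
m=(abs(B[...,1])<12)&(B[...,2]>66)&(B[...,2]<75); print('strip x',np.percentile(B[...,0][m],[1,99]))
m=(abs(B[...,1])>25)&(abs(B[...,1])<55)&(B[...,2]>57)&(B[...,2]<66)&(B[...,0]<60); print('cover x max',np.percentile(B[...,0][m],[1,99]))
```

```text
crate in cas x, |y|<100: min x>0 72.37758861183897 neg None
[-299.99929247 -295.58922792 -258.52471525 -220.60920681 -192.10014979]
crate zmax 313.0888484736628 min x by z [(80, np.float64(501.0)), (120, np.float64(500.0)), (160, np.float64(586.0)), (200, np.float64(587.0)), (240, np.float64(586.0))]
0 [(-125, 62.0), (-120, 73.0), (-115, 73.0), (-110, 64.0), (-105, 63.0), (-100, 64.0), (-95, 63.0), (-90, 62.0), (-85, 63.0), (-80, 62.0), (-75, 69.0), (-70, 71.0), (-65, 72.0), (-60, 70.0), (-55, 70.0), (-50, 71.0), (-45, 71.0), (-40, 73.0), (-35, 96.0), (-30, 95.0), (-25, 96.0), (-20, 96.0), (-15, 92.0), (-10, 71.0), (-5, 71.0), (0, 71.0), (5, 70.0), (10, 71.0), (15, 71.0), (20, 71.0), (25, 71.0), (30, 69.0), (35, 13.0), (40, 15.0), (45, 14.0), (50, 14.0), (55, 15.0), (60, 14.0), (65, 14.0), (70, 15.0), (75, 15.0), (80, 14.0), (85, 15.0), (90, 14.0), (95, 15.0), (100, 15.0), (105, 16.0), (110, 16.0), (115, 59.0), (120, 62.0), (125, 62.0), (130, 61.0)]
24 [(-130, 56.0), (-125, 61.0), (-120, 74.0), (-115, 72.0), (-110, 63.0), (-105, 62.0), (-100, 62.0), (-95, 62.0), (-90, 63.0), (-85, 62
[... 1252 characters left out ...]
 (-80, 61.0), (-75, 63.0), (-70, 62.0), (-65, 63.0), (-60, 62.0), (-55, 63.0), (-50, 63.0), (-45, 62.0), (-40, 61.0), (-35, 62.0), (-30, 62.0), (-25, 61.0), (-20, 63.0), (-15, 62.0), (-10, 61.0), (-5, 14.0), (0, 15.0), (5, 14.0), (10, 15.0), (15, 14.0), (20, 14.0), (25, 14.0), (30, 13.0), (35, 15.0), (40, 14.0), (45, 14.0), (50, 14.0), (55, 14.0), (60, 14.0), (65, 14.0), (70, 15.0), (75, 15.0), (80, 15.0), (85, 16.0), (90, 13.0), (95, 14.0), (100, 15.0), (105, 15.0), (110, 39.0), (115, 60.0), (120, 61.0), (125, 61.0), (130, 62.0)]
far cover x range [109.77649703 132.37240523]
y range [-625.02611979  402.43011943]
strip x [-418.59597638   28.62350178]
cover x max [-360.60524426  -10.44487289]
```

```bash
cat > go.py <<'E'
import sys
from h import *
PB=np.array([516.8,173.8,-.189])
def b2w(x,y): c,s=np.cos(PB[2]),np.sin(PB[2]); return np.array([PB[0]+c*x-s*y,PB[1]+s*x+c*y])
def w2b(p): c,s=np.cos(PB[2]),np.sin(PB[2]); d=np.asarray(p)[:2]-PB[:2]; return np.array([c*d[0]+s*d[1],-s*d[0]+c*d[1]])
def rel(target,yaw=None):
    s=env.state(); from scipy.spatial.transform import Rotation as R
    r=R.from_euler('xyz',s['tcp_rot']); M=r.as_matrix()
    print('t',round(s['t'],2),'pos',s['eef_pos'].round(1),'rot',s['tcp_rot'].round(3),'box',w2b(s['eef_pos']).round(1),'F',s['ft_force'].round(1),'open',round(s['opening'],3))
    if yaw is not None:
        dy=(yaw-s['tcp_rot'][2]+np.pi)%(2*np.pi)-np.pi; print('turn',round(-dy,3)); M=R.from_euler('xyz',[np.pi,0,yaw]).as_matrix()
    if target is not None: print('delta cm after turn',(M.T@(np.array(target)-s['eef_pos'])/10).round(2))
E
python3 - <<'E'
from go import *
rel([488.9,179.2,292],2.952)
W=cloud('top',np.load('pics/top0.npy')); A=W.reshape(-1,3); m=(A[:,0]>200)&(A[:,0]<700)&(A[:,1]>60)&(A[:,1]<700)&(A[:,2]>90)
print(A[m][:,2].max(), A[m].min(0),A[m].max(0));
E
```

```text
t 0.1 pos [227.6 582.  291.7] rot [-3.141 -0.     2.769] box [-360.8  346.5] F [ 0.5 -0.2 -0.4] open 1.001
turn -0.183
delta cm after turn [-3.326e+01 -3.463e+01 -3.000e-02]
240.5591649192778 [200.45554942 169.0642987   90.01025716] [622.7461901  654.6829535  240.55916492]
```

Run:
```python
from go import *
W=cloud('top',np.load('pics/top0.npy')); v,u=np.nonzero((W[...,2]>150)&(W[...,1]>60)&(W[...,1]<700)&(W[...,0]>200)&(W[...,0]<700))
A=W[v,u]
print(len(A)); 
for z in (150,180,210): 
    m=A[:,2]>z; print(z,m.sum(),A[m].min(0).round(),A[m].max(0).round(),u[m].min(),u[m].max(),v[m].min(),v[m].max())
```

```text
2484
150 2484 [200. 443. 150.] [623. 585. 241.] 0 75 212 439
180 208 [200. 526. 180.] [623. 584. 241.] 0 19 212 439
210 98 [200. 526. 210.] [622. 578. 241.] 0 11 212 439
```

```bash
python3 -m inch '{"hand":[1,1,1,1,1,1,1,1,1,1,1,1,1,1,1,1,1,1,1,1],"turn":[-0.09,-0.093,0,0,0,0,0,0,0,0,0,0,0,0,0,0,0,0,0,0],"delta_pos":[[0,0,0],[0,0,0],[-1.0,-1.0,0],[-1.9,-2.0,0],[-1.9,-2.0,0],[-1.9,-2.0,0],[-1.9,-2.0,0],[-1.9,-2.0,0],[-1.9,-2.0,0],[-1.9,-2.0,0],[-1.9,-2.0,0],[-1.9,-2.0,0],[-1.9,-2.0,0],[-1.9,-2.0,0],[-1.9,-2.0,0],[-1.9,-2.0,0],[-1.9,-2.0,0],[-1.9,-2.0,0],[-1.9,-1.8,0],[-1.9,-1.8,0]]}'
python3 - <<'E'
from go import *
rel([488.9,179.2,158],2.952)
E
```

```text
t: 2.1
eef_pos: [489.5, 177.7, 292.2]
tcp_rot: [-3.141, -0.0, 2.948]
ft_force: [-0.2, 0.6, -0.4]
opening: 0.996
t 2.1 pos [489.5 177.7 292.2] rot [-3.141 -0.     2.948] box [-27.5  -1.3] F [-0.2  0.6 -0.4] open 0.996
turn -0.004
delta cm after turn [ 0.09  0.14 13.42]
```

```bash
python3 -m inch '{"hand":[1,1,1,1,1,1,0,0,0,0,0,0,0,0],"turn":[0,0,0,0,0,0,0,0,0,0,0,0,0,0],"delta_pos":[[0.1,0.14,2],[0,0,3],[0,0,3],[0,0,3],[0,0,1.4],[0,0,1.0],[0,0,0],[0,0,0],[0,0,0],[0,0,0],[0,0,0],[0,0,0],[0,0,0],[0,0,0]]}'
```

```text
t: 3.5
eef_pos: [488.7, 181.1, 158.3]
tcp_rot: [3.142, 0.0, 2.952]
ft_force: [0.2, 0.8, 0.0]
opening: 0.384
```

```bash
python3 -m inch '{"hand":[0,0,0,0,0,0],"turn":[0,0,0,0,0,0],"delta_pos":[[0,0,0],[0,0,0],[0,0,0],[0,0,0],[0,0,0],[0,0,0]]}'
```

```text
t: 4.1
eef_pos: [488.5, 180.7, 158.2]
tcp_rot: [-3.141, -0.0, 2.952]
ft_force: [-0.7, -5.2, 1.2]
opening: 0.26
```

Gripped (26 mm, side force about 5 N). Drawing the bolt back.

```bash
python3 -m inch '{"hand":[0,0,0,0,0,0,0,0],"turn":[0,0,0,0,0,0,0,0],"delta_pos":[[0.5,-0.05,0],[0.7,-0.05,0],[0.7,0,0],[0.7,0,0],[0.7,0,0],[0.7,0,0],[0.4,0,0],[0,0,0]]}'
python3 - <<'E'
from go import *
rel(None)
E
```

```text
t: 4.9
eef_pos: [444.9, 189.1, 158.3]
tcp_rot: [3.14, 0.001, 2.952]
ft_force: [2.1, 5.6, -3.9]
opening: 0.262
t 4.9 pos [444.9 189.1 158.3] rot [3.140e+00 1.000e-03 2.952e+00] box [-73.5   1.5] F [ 2.1  5.6 -3.9] open 0.262
```

```bash
python3 -m inch '{"hand":[0,0,0,0,0],"turn":[0,0,0,0,0],"delta_pos":[[0.2,0,0],[0.2,0,0],[0,0,0],[0,0,0],[0,0,0]]}'
python3 - <<'E'
from go import *
rel(None)
E
```

```text
t: 5.4
eef_pos: [444.2, 189.3, 158.4]
tcp_rot: [3.139, 0.007, 2.952]
ft_force: [19.5, -4.4, -15.7]
opening: 0.264
t 5.4 pos [444.2 189.3 158.4] rot [3.139 0.007 2.952] box [-74.2   1.5] F [ 19.5  -4.4 -15.7] open 0.264
```

```bash
python3 -m inch '{"hand":[0.6,0.6,0.6,0.6,1,1,1,1,1],"turn":[0,0,0,0,0,0,0,0,0],"delta_pos":[[-0.3,0,0],[0,0,0],[0,0,0],[0,0,0],[0,0,-2],[0,0,-3],[0,0,-3],[0,0,-3],[0,0,-2.4]]}'
python3 - <<'E'
from go import *
rel([492,-203,292],3.485)
im,d=viewer.read_camera('scene'); cv2.imwrite('pics/s1.png',cv2.resize(im[180:340,120:400],None,fx=2.5,fy=2.5,interpolation=cv2.INTER_CUBIC))
E
```

```text
t: 6.3
eef_pos: [443.9, 188.6, 294.0]
tcp_rot: [3.141, 0.001, 2.952]
ft_force: [-0.5, 0.8, 0.1]
opening: 0.958
t 6.3 pos [443.9 188.6 294. ] rot [3.141e+00 1.000e-03 2.952e+00] box [-74.4   0.9] F [-0.5  0.8  0.1] open 0.958
turn -0.533
delta cm after turn [  8.65 -38.5    0.2 ]
```

View pics/s1.png

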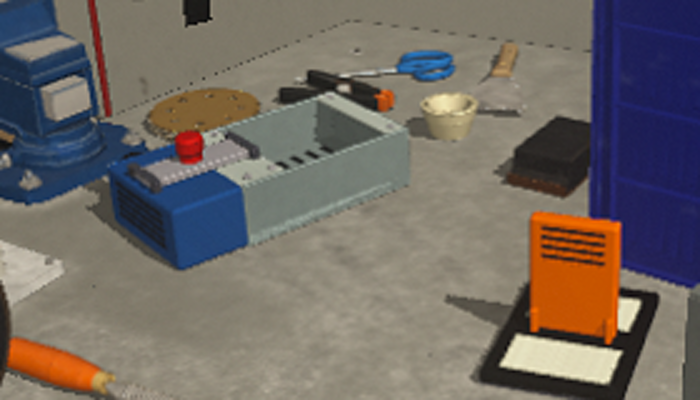

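```bash
python3 -m inch '{"hand":[1,1,1,1,1,1,1,1,1,1,1,1,1,1,1,1,1,1,1,1],"turn":[-0.13,-0.13,-0.13,-0.143,0,0,0,0,0,0,0,0,0,0,0,0,0,0,0,0],"delta_pos":[[0,0,0],[0,0,0],[0,0,0],[0,0,0],[0.25,-1.0,0],[0.5,-2.0,0],[0.6,-2.6,0],[0.6,-2.7,0],[0.6,-2.7,0],[0.6,-2.7,0],[0.6,-2.7,0],[0.6,-2.7,0],[0.6,-2.7,0],[0.6,-2.7,0],[0.6,-2.7,0],[0.6,-2.7,0],[0.6,-2.7,0],[0.6,-2.7,0],[0.6,-2.4,0],[0.6,-2.2,0]]}'
python3 - <<'E'
from go import *
rel([492,-203,157],3.485)
E
```

```text
t: 8.35
eef_pos: [491.8, -219.6, 292.0]
tcp_rot: [3.141, -0.0, -2.804]
ft_force: [0.3, -0.7, 0.5]
opening: 1.001
t 8.35 pos [ 491.8 -219.6  292. ] rot [ 3.141 -0.    -2.804] box [  49.4 -391.1] F [ 0.3 -0.7  0.5] open 1.001
turn -0.005
delta cm after turn [-0.58  1.56 13.5 ]
```

```bash
python3 -m inch '{"hand":[1,1,1,1,1,1,1,1,1],"turn":[-0.005,0,0,0,0,0,0,0,0],"delta_pos":[[-0.3,0.8,0],[-0.3,0.8,0],[0,0,1],[0,0,2.5],[0,0,2.5],[0,0,2.5],[0,0,2.5],[0,0,2.5],[0,0,0]]}'
python3 - <<'E'
from go import *
rel([492,-203,157],3.485)
im,d=viewer.read_camera('scene'); cv2.imwrite('pics/s2.png',cv2.resize(im[180:360,240:460],None,fx=3,fy=3,interpolation=cv2.INTER_CUBIC))
E
```

```text
t: 9.25
eef_pos: [491.4, -199.5, 154.4]
tcp_rot: [3.137, -0.003, -2.793]
ft_force: [-0.5, 1.1, 1.5]
opening: 0.998
t 9.25 pos [ 491.4 -199.5  154.4] rot [ 3.137e+00 -3.000e-03 -2.793e+00] box [  45.2 -371.4] F [-0.5  1.1  1.5] open 0.998
turn 0.005
delta cm after turn [ 0.07 -0.35 -0.26]
```

View pics/s2.png

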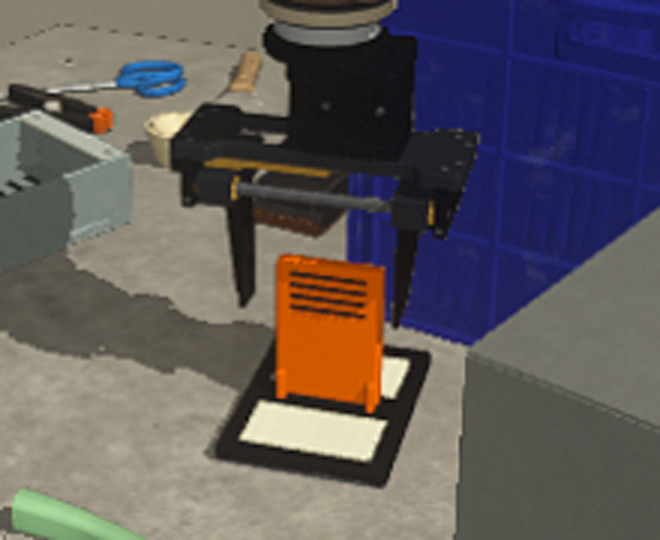

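```bash
python3 -m inch '{"hand":[1,0,0,0,0,0,0,0,0],"turn":[0,0,0,0,0,0,0,0,0],"delta_pos":[[0,-0.2,-0.2],[0,-0.1,0],[0,0,0],[0,0,0],[0,0,0],[0,0,0],[0,0,0],[0,0,0],[0,0,0]]}'
python3 - <<'E'
from go import *
rel([492,-203,157],3.485)
E
```

```text
t: 10.2
eef_pos: [493.7, -203.7, 159.6]
tcp_rot: [-3.141, 0.0, -2.793]
ft_force: [-1.6, 0.6, 6.2]
opening: 0.735
t 10.2 pos [ 493.7 -203.7  159.6] rot [-3.141  0.    -2.793] box [  48.2 -375.2] F [-1.6  0.6  6.2] open 0.735
turn 0.005
delta cm after turn [0.13 0.13 0.26]
```

```bash
python3 -m inch '{"hand":[0,0,0,0,0,0,0,0,0,0],"turn":[0,0,0,0,0,0.13,0.13,0.13,0.145,0],"delta_pos":[[0,0,-0.5],[0,0,-2],[0,0,-2.5],[0,0,-2.5],[0,0,-2.5],[0,0,0],[0,0,0],[0,0,0],[0,0,0],[0,0,0]]}'
python3 - <<'E'
from go import *
rel([*b2w(69,0.5),258],2.952)
im,d=viewer.read_camera('scene'); cv2.imwrite('pics/s3.png',cv2.resize(im[150:360,220:480],None,fx=2.5,fy=2.5,interpolation=cv2.INTER_CUBIC))
E
```

```text
t: 11.2
eef_pos: [493.5, -203.6, 259.2]
tcp_rot: [3.141, -0.001, 2.953]
ft_force: [0.5, 0.1, -1.6]
opening: 0.734
t 11.2 pos [ 493.5 -203.6  259.2] rot [ 3.141e+00 -1.000e-03  2.953e+00] box [  48.  -375.1] F [ 0.5  0.1 -1.6] open 0.734
turn 0.001
delta cm after turn [-2.08 37.56  0.12]
```

View pics/s3.png

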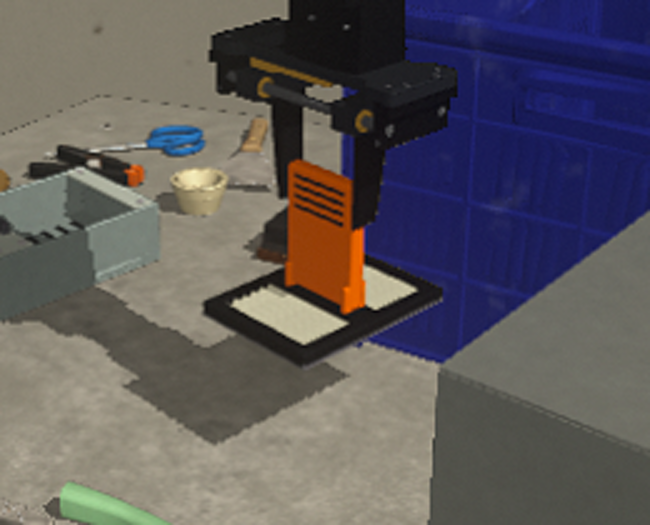

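```bash
python3 -m inch '{"hand":[0,0,0,0,0,0,0,0,0,0,0,0,0,0,0,0,0,0,0,0],"turn":[0,0,0,0,0,0,0,0,0,0,0,0,0,0,0,0,0,0,0,0],"delta_pos":[[-0.1,0.7,0],[-0.1,1.4,0],[-0.1,2.1,0],[-0.1,2.5,0],[-0.1,2.5,0],[-0.1,2.5,0],[-0.1,2.5,0],[-0.1,2.5,0],[-0.1,2.5,0],[-0.1,2.5,0],[-0.1,2.5,0],[-0.1,2.5,0],[-0.1,2.5,0],[-0.1,2.5,0],[-0.1,2.2,0],[-0.1,1.6,0],[-0.1,1.0,0],[-0.1,0.6,0],[-0.1,0.3,0],[-0.1,0.1,0]]}'
python3 - <<'E'
from go import *
rel([*b2w(69,0.5),258],2.952)
for n in ('scene','top'):
    im,d=viewer.read_camera(n); np.save(f'pics/{n}4.npy',d); cv2.imwrite(f'pics/{n}4.png',im)
    c=im[140:330,120:320] if n=='scene' else im[180:360,150:350]
    cv2.imwrite(f'pics/{n}4c.png',cv2.resize(c,None,fx=3,fy=3,interpolation=cv2.INTER_CUBIC))
E
```

```text
t: 13.25
eef_pos: [583.0, 160.8, 259.2]
tcp_rot: [-3.142, -0.0, 2.955]
ft_force: [-0.0, 0.1, -1.9]
opening: 0.734
t 13.25 pos [583.  160.8 259.2] rot [-3.142 -0.     2.955] box [67.4 -0.3] F [-0.   0.1 -1.9] open 0.734
turn 0.003
delta cm after turn [-0.16  0.08  0.12]
```

View pics/scene4c.png

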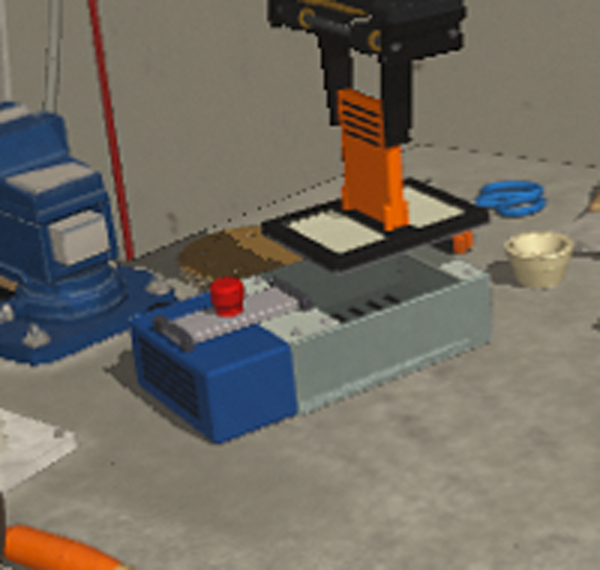

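View pics/top4c.png

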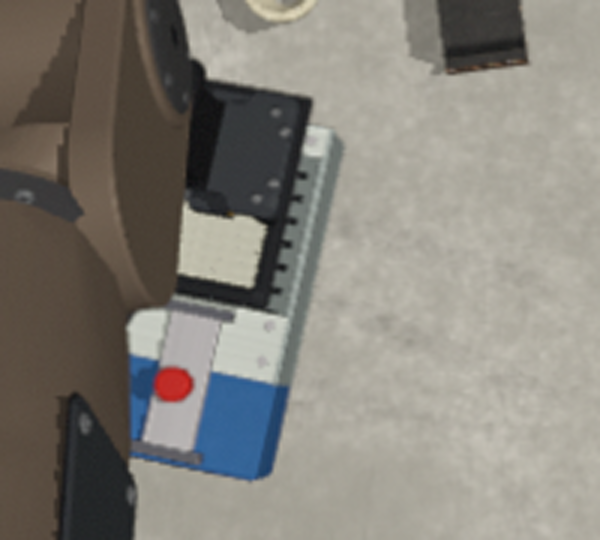

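```bash
cat > cf.py <<'E'
from go import *
from scipy.optimize import least_squares
# cassette pose in box frame: x,y,z (origin), tilt (z axis leaning to -x), dyaw
def X2w(p,X):
    X=np.atleast_2d(X).astype(float); th=p[3]; dy=p[4] if len(p)>4 else 0
    a=np.c_[X[:,0]*np.cos(th)-X[:,2]*np.sin(th),X[:,1],X[:,0]*np.sin(th)+X[:,2]*np.cos(th)]
    c,s=np.cos(PB[2]+dy),np.sin(PB[2]+dy); o=b2w(p[0],p[1])
    return np.c_[o[0]+c*a[:,0]-s*a[:,1],o[1]+s*a[:,0]+c*a[:,1],a[:,2]+p[2]]
def cfit(obs,p0):  # obs: list (cam,X,uv)
    f=lambda p:np.concatenate([(proj(n,X2w(p,X))[0]-uv) for n,X,uv in obs])
    r=least_squares(f,p0); return r.x,r.fun
E
python3 - <<'E'
from cf import *
S=lambda u,v:np.array([u,v])/3-.33+[120,140]
Tp=lambda u,v:np.array([u,v])/3-.33+[150,180]
obs=[('scene',(-75,55,12),S(262,228)),('scene',(-75,-55,12),S(333,260)),('scene',(75,-55,12),S(490,208)),('scene',(-75,-55,0),S(335,270)),('scene',(75,-55,0),S(490,218)),
('top',(-75,-55,12),Tp(265,306))]
p,r=cfit(obs,[67,0,100,0]); print(p.round(3),r.round(1))
E
```

```text
[6.6589e+01 1.2970e+00 9.9643e+01 2.1000e-02] [-0.8 -2.1  0.6  0.3 -0.  -0.6  0.4  1.8  0.2  0.6 -0.4  0.2]
```

```bash
python3 -m inch '{"hand":[0,0,0,0,0,0,0,0,0,0],"turn":[0.003,0,0,0,0,0,0,0,0,0],"delta_pos":[[-0.2,0,1],[-0.1,0,1.5],[0,0,1.0],[0,0,0.3],[0.4,0,0.18],[0.5,0,0.19],[0.45,0,0.22],[0.5,0,0.23],[0,0,0],[0,0,0]]}'
python3 - <<'E'
from go import *
rel([*b2w(41.4,0.5),207.6],2.952)
im,d=viewer.read_camera('scene'); cv2.imwrite('pics/s5.png',cv2.resize(im[140:330,120:320],None,fx=3,fy=3,interpolation=cv2.INTER_CUBIC))
E
```

```text
t: 14.35
eef_pos: [567.2, 164.1, 212.9]
tcp_rot: [-3.141, -0.001, 2.952]
ft_force: [-2.0, 0.2, 3.5]
opening: 0.737
t 14.35 pos [567.2 164.1 212.9] rot [-3.141e+00 -1.000e-03  2.952e+00] box [51.4 -0.1] F [-2.   0.2  3.5] open 0.737
turn -0.0
delta cm after turn [1.   0.06 0.53]
```

View pics/s5.png

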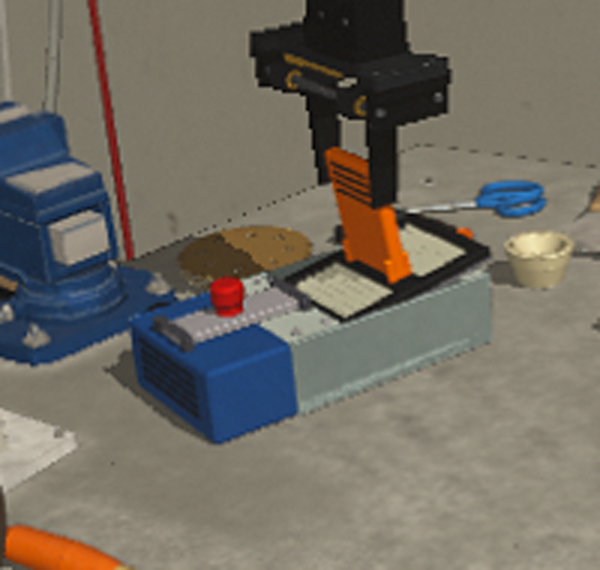

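```bash
python3 -m inch '{"hand":[0,0,0,0,0,0],"turn":[0,0,0,0,0,0],"delta_pos":[[0.5,0.02,0.28],[0.5,0.02,0.3],[0.5,0,0.35],[0.5,0,0.37],[0,0,0],[0,0,0]]}'
python3 - <<'E'
from go import *
rel([*b2w(31,0.5),200.4],2.952)
for n in ('scene','top'):
    im,d=viewer.read_camera(n)
    c=im[140:330,120:320] if n=='scene' else im[180:360,150:350]
    cv2.imwrite(f'pics/{n}6c.png',cv2.resize(c,None,fx=3,fy=3,interpolation=cv2.INTER_CUBIC))
E
```

```text
t: 15.0
eef_pos: [547.4, 168.4, 199.6]
tcp_rot: [-3.141, -0.002, 2.952]
ft_force: [-1.3, 1.5, 1.3]
opening: 0.732
t 15.0 pos [547.4 168.4 199.6] rot [-3.141e+00 -2.000e-03  2.952e+00] box [31.1  0.4] F [-1.3  1.5  1.3] open 0.732
turn -0.0
delta cm after turn [ 0.01  0.01 -0.08]
```

View pics/scene6c.png

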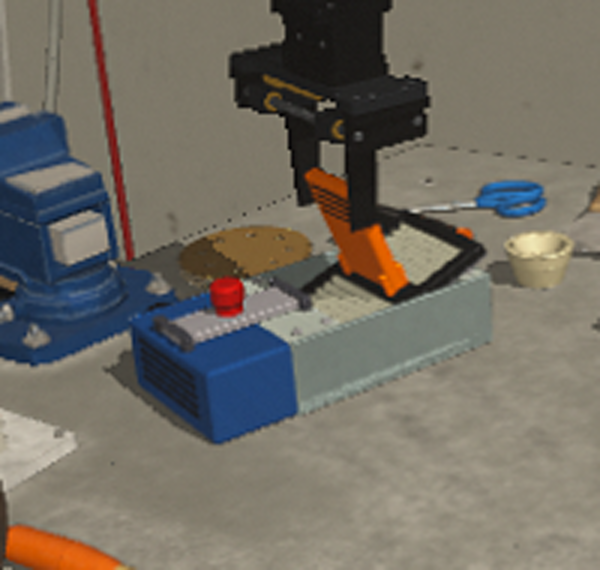

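View pics/top6c.png

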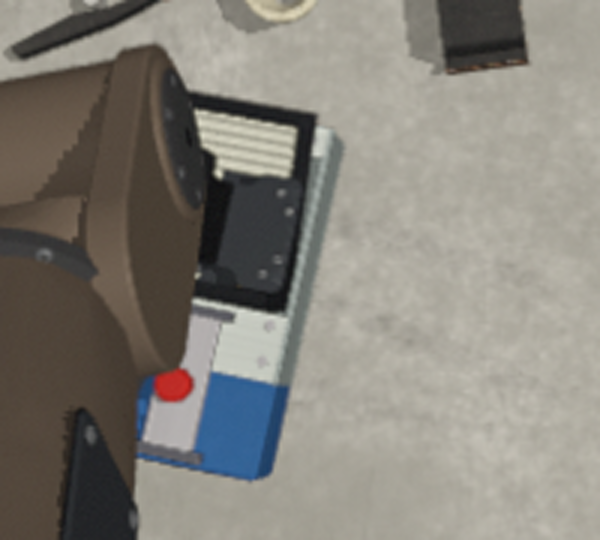

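Run:
```python
from cf import *
S=lambda u,v:np.array([u,v])/3-.33+[120,140]
Tp=lambda u,v:np.array([u,v])/3-.33+[150,180]
obs=[('scene',(75,-55,12),S(486,243)),('scene',(-7,35,112),S(306,172)),('scene',(7,-35,12),S(409,288)),('scene',(75,55,12),S(403,205)),('top',(75,-55,12),Tp(317,113))]
p,r=cfit(obs,[60,0,40,.35]); print(p.round(3),r.round(1))
th=p[3];print('B',p[0]-75*np.cos(th),p[2]-75*np.sin(th),'A',p[0]+75*np.cos(th),p[2]+75*np.sin(th))
h=100.6;print('origin from TCP with th', [ (t,31.1+h*np.sin(t),140.6-h*np.cos(t)) for t in (.3,.35,.4,.45)])
```

```text
[ 6.7758e+01 -3.0000e-02  4.6290e+01  3.4300e-01] [-0.1  0.1 -0.9  0.2  0.1 -1.3  1.3  1.  -0.3  0.3]
B -2.8831516847643 21.095304104239368 A 138.39965532035473 71.48546628649763
origin from TCP with th [(0.3, np.float64(60.829332790130756), np.float64(44.493149193964044)), (0.35, np.float64(65.59551943001841), np.float64(46.09910508755368)), (0.4, np.float64(70.27548523625023), np.float64(47.941264003309755)), (0.45, np.float64(74.85753273158977), np.float64(50.01502150332071))]
```

```bash
python3 -m inch '{"hand":[0,0,0,0,0,0,0,0,0,0],"turn":[0,0,0,0,0,0,0,0,0,0],"delta_pos":[[0.3,0,0],[0.5,0,0],[0.5,0,0],[0.5,0,0],[0.5,0,0],[0.5,0,0],[0.5,0,0],[0.5,0,0],[0.4,0,0],[0,0,0]]}'
python3 - <<'E'
from go import *
rel([*b2w(-11,0.5),200.4],2.952)
for n in ('scene','top'):
    im,d=viewer.read_camera(n)
    c=im[140:330,120:320] if n=='scene' else im[180:360,150:350]
    cv2.imwrite(f'pics/{n}7c.png',cv2.resize(c,None,fx=3,fy=3,interpolation=cv2.INTER_CUBIC))
E
```

```text
t: 16.1
eef_pos: [506.4, 176.2, 200.1]
tcp_rot: [3.142, -0.0, 2.952]
ft_force: [0.0, 0.6, -3.0]
opening: 0.734
t 16.1 pos [506.4 176.2 200.1] rot [ 3.142 -0.     2.952] box [-10.7   0.4] F [ 0.   0.6 -3. ] open 0.734
turn 0.0
delta cm after turn [ 0.03  0.01 -0.03]
```

View pics/scene7c.png

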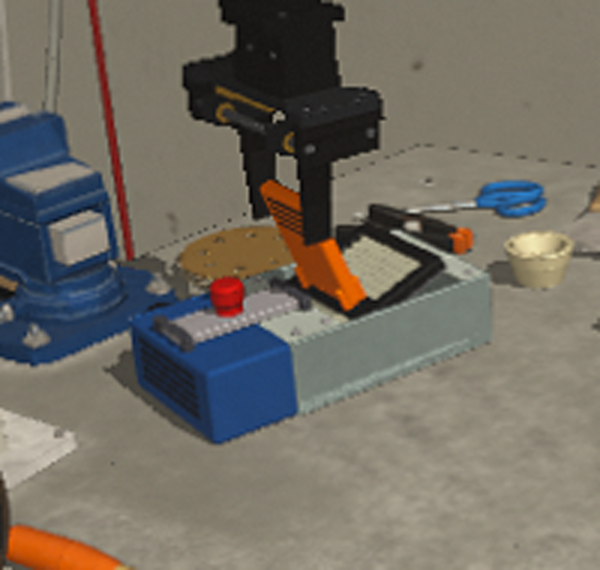

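View pics/top7c.png

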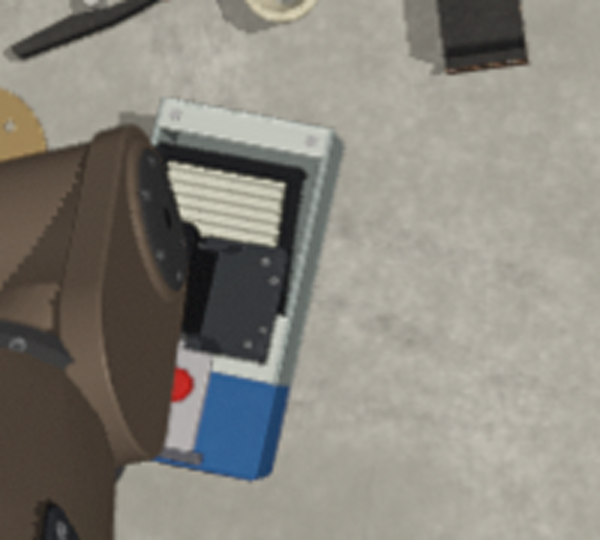

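```bash
python3 -m inch '{"hand":[0,0,0,0,0,0,0,0,0,0,0,0],"turn":[0,0,0,0,0,0,0,0,0,0,0,0],"delta_pos":[[0.1,0,0.35],[0,0,0.35],[-0.35,0,0.1],[-0.35,0,0.1],[-0.35,0,0.15],[-0.5,0,0.2],[-0.5,0,0.25],[-0.5,0,0.27],[-0.45,0,0.27],[-0.45,0,0.3],[-0.45,0,0.3],[0,0,0]]}'
python3 - <<'E'
from go import *
rel([*b2w(27,0.5),173.6],2.952)
for n in ('scene','top'):
    im,d=viewer.read_camera(n)
    c=im[140:330,120:320] if n=='scene' else im[180:360,150:350]
    cv2.imwrite(f'pics/{n}8c.png',cv2.resize(c,None,fx=3,fy=3,interpolation=cv2.INTER_CUBIC))
E
```

```text
t: 17.4
eef_pos: [545.4, 168.7, 173.5]
tcp_rot: [3.141, 0.002, 2.952]
ft_force: [3.1, -1.8, 2.3]
opening: 0.734
t 17.4 pos [545.4 168.7 173.5] rot [3.141e+00 2.000e-03 2.952e+00] box [29.   0.3] F [ 3.1 -1.8  2.3] open 0.734
turn -0.0
delta cm after turn [ 0.2   0.02 -0.01]
```

View pics/scene8c.png

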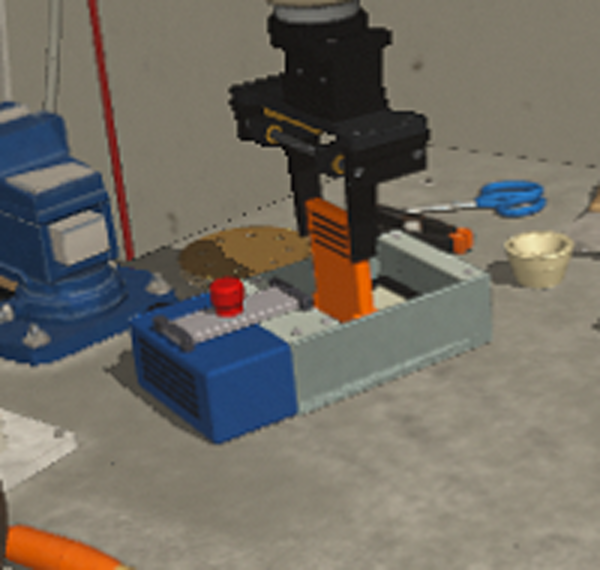

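View pics/top8c.png

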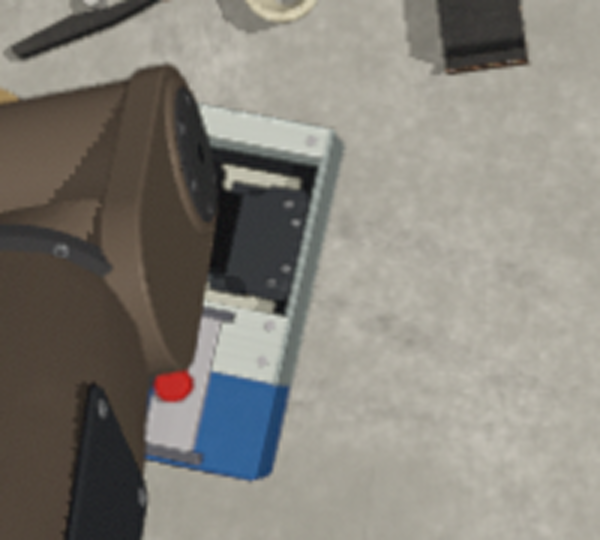

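```bash
python3 -m inch '{"hand":[0,0,0.85,0.85,0.85,0.85,0.85],"turn":[0,0,0,0,0,0,0],"delta_pos":[[0,0,0.15],[0,0,0],[0,0,0],[0,0,0],[0,0,0],[0,0,0],[0,0,0]]}'
python3 - <<'E'
from go import *
rel([*b2w(27,0.5),173.6],2.952)
for n in ('scene',):
    im,d=viewer.read_camera(n)
    c=im[170:280,180:300]
    cv2.imwrite(f'pics/{n}9c.png',cv2.resize(c,None,fx=5,fy=5,interpolation=cv2.INTER_CUBIC))
E
```

```text
t: 18.2
eef_pos: [544.1, 169.0, 172.0]
tcp_rot: [-3.142, -0.0, 2.952]
ft_force: [-0.8, 0.2, -1.2]
opening: 0.848
t 18.2 pos [544.1 169.  172. ] rot [-3.142 -0.     2.952] box [27.7  0.4] F [-0.8  0.2 -1.2] open 0.848
turn -0.0
delta cm after turn [ 0.07  0.01 -0.16]
```

View pics/scene9c.png

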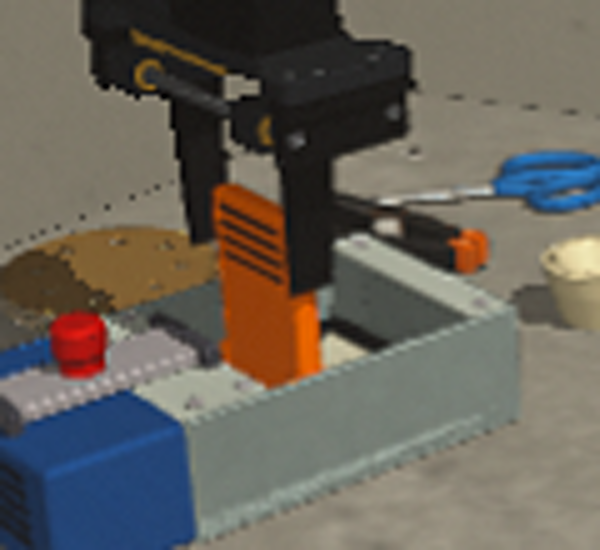

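```bash
python3 -m inch '{"hand":[0,0,0,0,0,0,0,0,0,0,0],"turn":[0,0,0,0,0,0,0,0,0,0,0],"delta_pos":[[0,0,0],[0,0,0],[0,0,0],[0,0,0],[0,0,0.1],[-0.3,0,0],[-0.4,0,0],[-0.4,0,0],[-0.4,0,0],[-0.3,0,0],[0,0,0]]}'
python3 - <<'E'
from go import *
rel([*b2w(50,0.5),173.6],2.952)
E
```

```text
t: 19.35
eef_pos: [561.9, 165.7, 172.1]
tcp_rot: [3.141, 0.0, 2.952]
ft_force: [-3.5, 1.6, 11.1]
opening: 0.736
t 19.35 pos [561.9 165.7 172.1] rot [3.141 0.    2.952] box [45.8  0.5] F [-3.5  1.6 11.1] open 0.736
turn -0.0
delta cm after turn [-0.42 -0.   -0.15]
```

```bash
python3 -m inch '{"hand":[0,0,0,0,0],"turn":[0,0,0,0,0],"delta_pos":[[-0.2,0,0],[-0.2,0,0],[-0.1,0,0],[0,0,0],[0,0,0]]}'
python3 - <<'E'
from go import *
rel([*b2w(50,0.5),173.6],2.952)
im,d=viewer.read_camera('scene')
cv2.imwrite(f'pics/s10.png',cv2.resize(im[170:280,180:300],None,fx=5,fy=5,interpolation=cv2.INTER_CUBIC))
E
```

```text
t: 19.85
eef_pos: [564.9, 165.3, 172.3]
tcp_rot: [3.142, -0.004, 2.951]
ft_force: [-14.1, 5.4, 19.3]
opening: 0.736
t 19.85 pos [564.9 165.3 172.3] rot [ 3.142 -0.004  2.951] box [48.9  0.7] F [-14.1   5.4  19.3] open 0.736
turn -0.001
delta cm after turn [-0.11 -0.01 -0.13]
```

View pics/s10.png

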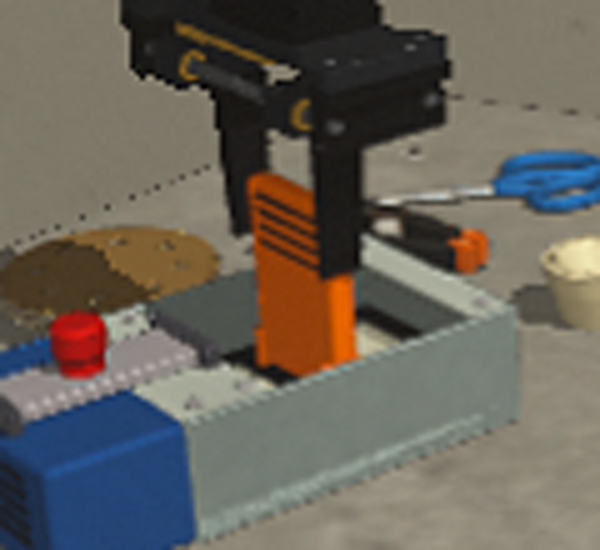

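```bash
python3 -m inch '{"hand":[0,1,1,1,1,1,1,1,1,1,1,1,1,1,1,1,1],"turn":[0,0,0,0,0,0,0,0,0,0,0,0,0,0,0,0,0],"delta_pos":[[0.1,0,-0.1],[0,0,0],[0,0,0],[0,0,0],[0,0,-1],[0,0,-2],[0,0,-2],[0,0,-2],[0,0,-1],[1,0,0],[2,0,0],[2,0,0],[2,0,0],[2,0,0],[2,0,0],[1.2,0,0],[0,0,0]]}'
python3 - <<'E'
from go import *
rel([444,189,158],2.952)
im,d=viewer.read_camera('scene')
cv2.imwrite(f'pics/s11.png',cv2.resize(im[170:280,180:300],None,fx=5,fy=5,interpolation=cv2.INTER_CUBIC))
E
```

```text
t: 21.6
eef_pos: [444.6, 188.0, 251.8]
tcp_rot: [-3.141, -0.001, 2.953]
ft_force: [0.2, -0.1, -0.2]
opening: 0.999
t 21.6 pos [444.6 188.  251.8] rot [-3.141e+00 -1.000e-03  2.953e+00] box [-73.6   0.3] F [ 0.2 -0.1 -0.2] open 0.999
turn 0.001
delta cm after turn [0.08 0.09 9.38]
```

View pics/s11.png

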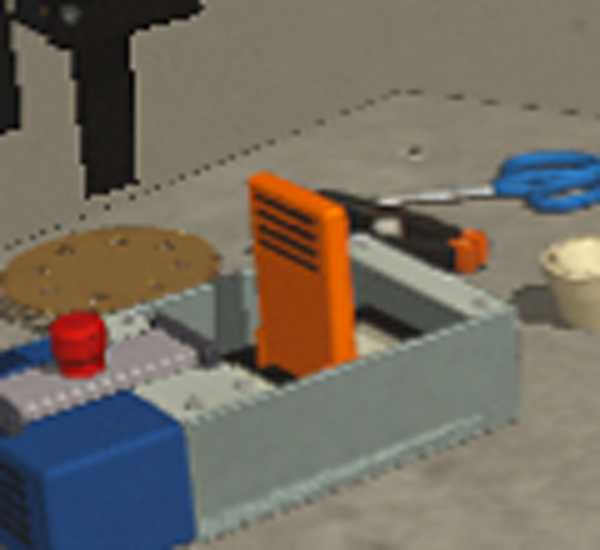

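```bash
python3 -m inch '{"hand":[1,1,1,1,1,0,0,0,0,0,0,0,0,0,0,0,0,0],"turn":[0,0,0,0,0,0,0,0,0,0,0,0,0,0,0,0,0,0],"delta_pos":[[0.05,0.09,2],[0,0,2.5],[0,0,2.5],[0,0,1.4],[0,0,1.0],[0,0,0],[0,0,0],[0,0,0],[0,0,0],[0,0,0],[0,0,0],[0,0,0],[0,0,0],[0,0,0],[0,0,0],[0,0,0],[0,0,0],[0,0,0]]}'
python3 - <<'E'
from go import *
rel(None)
E
```

```text
t: 23.45
eef_pos: [445.7, 189.0, 158.2]
tcp_rot: [3.141, 0.0, 2.952]
ft_force: [-0.6, 5.1, -0.0]
opening: 0.262
t 23.45 pos [445.7 189.  158.2] rot [3.141 0.    2.952] box [-72.6   1.5] F [-0.6  5.1 -0. ] open 0.262
```

```bash
python3 -m inch '{"hand":[0,0,0,0,0,0,0,0,0,0],"turn":[0,0,0,0,0,0,0,0,0,0],"delta_pos":[[-0.4,-0.05,0],[-0.7,-0.05,0],[-0.7,0,0],[-0.7,0,0],[-0.7,0,0],[-0.7,0,0],[-0.4,0,0],[-0.2,0,0],[0,0,0],[0,0,0]]}'
python3 - <<'E'
from go import *
rel(None)
E
```

```text
t: 24.45
eef_pos: [490.1, 179.9, 158.2]
tcp_rot: [3.14, 0.001, 2.952]
ft_force: [1.6, 8.8, -2.0]
opening: 0.264
t 24.45 pos [490.1 179.9 158.2] rot [3.140e+00 1.000e-03 2.952e+00] box [-27.3   1. ] F [ 1.6  8.8 -2. ] open 0.264
```

```bash
python3 -m inch '{"hand":[0,0,0,0,0,0],"turn":[0,0,0,0,0,0],"delta_pos":[[-0.2,0,0],[-0.1,0,0],[-0.1,0,0],[0,0,0],[0,0,0],[0,0,0]]}'
python3 - <<'E'
from go import *
rel(None)
E
```

```text
t: 25.05
eef_pos: [493.7, 179.2, 158.2]
tcp_rot: [3.14, 0.0, 2.952]
ft_force: [1.3, 9.7, -1.2]
opening: 0.256
t 25.05 pos [493.7 179.2 158.2] rot [3.14  0.    2.952] box [-23.7   1. ] F [ 1.3  9.7 -1.2] open 0.256
```

```bash
python3 -m inch '{"hand":[0,0,0,0,0,0],"turn":[0,0,0,0,0,0],"delta_pos":[[-0.1,0,0],[-0.1,0,0],[-0.1,0,0],[0,0,0],[0,0,0],[0,0,0]]}'
python3 - <<'E'
from go import *
rel(None)
E
```

```text
t: 25.65
eef_pos: [495.1, 178.9, 158.1]
tcp_rot: [3.141, -0.003, 2.952]
ft_force: [-8.7, 13.8, 5.7]
opening: 0.26
t 25.65 pos [495.1 178.9 158.1] rot [ 3.141e+00 -3.000e-03  2.952e+00] box [-22.3   0.9] F [-8.7 13.8  5.7] open 0.26
```

```bash
python3 -m inch '{"hand":[0,0.6,0.6,0.6,0.8,1,1,1,1,1,1,1],"turn":[0,0,0,0,0,0,0,0,0,0,0,0],"delta_pos":[[0.15,0,0],[0,0,0],[0,0,0],[0,0,0],[0,0,-0.5],[0,0,-2],[0,0,-3],[0,0,-3],[0,0,-3],[3,3,0],[3,3,0],[3,3,0]]}'
python3 - <<'E'
from go import *
rel(None)
for n in ('scene','top'):
    im,d=viewer.read_camera(n); cv2.imwrite(f'pics/{n}12.png',im); np.save(f'pics/{n}12.npy',d)
    c=im[170:280,180:300] if n=='scene' else im[200:345,165:285]
    cv2.imwrite(f'pics/{n}12c.png',cv2.resize(c,None,fx=4,fy=4,interpolation=cv2.INTER_CUBIC))
E
```

```text
t: 26.85
eef_pos: [422.8, 284.3, 273.8]
tcp_rot: [3.141, 0.001, 2.951]
ft_force: [0.2, 0.7, 0.0]
opening: 0.999
t 26.85 pos [422.8 284.3 273.8] rot [3.141e+00 1.000e-03 2.951e+00] box [-113.    90.9] F [0.2 0.7 0. ] open 0.999
```

View pics/scene12c.png

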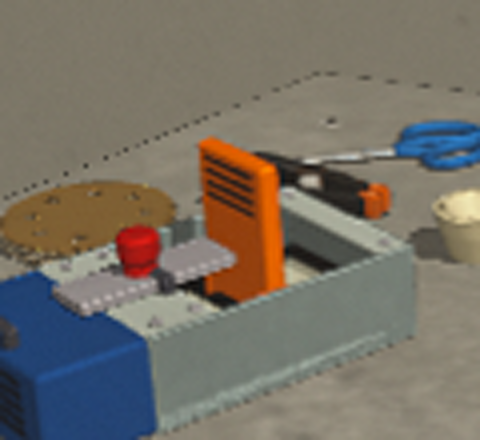

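View pics/top12c.png

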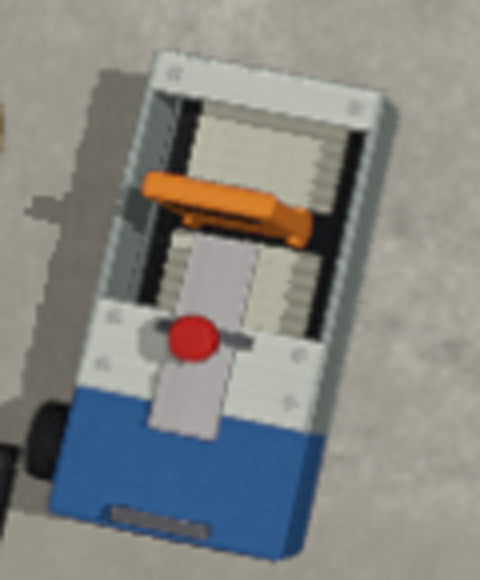

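Run:
```python
from go import *
for f in ('top0','top12'):
    im=cv2.imread(f'pics/{f}.png'); W=cloud('top',np.load(f'pics/{f}.npy'))
    c,s=np.cos(PB[2]),np.sin(PB[2]); d=W[...,:2]-PB[:2]; B=np.stack([c*d[...,0]+s*d[...,1],-s*d[...,0]+c*d[...,1],W[...,2]],-1)
    m=(im[...,2]>150)&(im[...,1]<60)&(W[...,2]>85)&(abs(B[...,0])<120)&(abs(B[...,1])<40); print('knob',B[m].mean(0).round(1))
    m=(abs(B[...,1])<12)&(B[...,2]>66)&(B[...,2]<76)&(abs(B[...,0])<40); print('nose',np.percentile(B[...,0][m],99))
m=(B[...,2]>122)&(abs(B[...,0]-50)<40)&(abs(B[...,1])<50); print('pull top',B[m].mean(0).round(1))
m=(B[...,2]<45)&(B[...,2]>18)&(abs(B[...,1])<50)&(B[...,0]>0)&(B[...,0]<105); Q=B[m]; A=np.c_[Q[:,:2],np.ones(len(Q))]; k=np.linalg.lstsq(A,Q[:,2],rcond=None)[0]
r=Q[:,2]-A@k; g=abs(r)<4; k=np.linalg.lstsq(A[g],Q[g,2],rcond=None)[0]; print('plane slopes',k,'n',g.sum(), 'z at 50', k[0]*50+k[2])
```

```text
knob [-28.4   0.   95.3]
nose 27.000075841856205
knob [-22.8  -0.2  95.2]
nose 32.45982181258116
pull top [ 49.8   0.7 125.4]
plane slopes [-6.93688702e-03 -5.27785861e-03  2.36458888e+01] n 1162 z at 50 23.299044477631686
```

Run:
```python
from cell import ticket
print(ticket.job_done())
```

```text
the job is handed in; nothing more can be done
None
```

The cassette is seated in the filter box with the bolt home, and I handed the job in at about 27 s of the 72 s allowed. No verdict was reported.

**What I did:**
- I drew the bolt back by its knob until it met the end stop.
- I gripped the pull by its narrow sides and tipped the cassette about 20° against the far cover's edge.
- I passed one short edge in under the deep cover, then laid the cassette flat.
- I slid it to the far wall, where it met about 15 N.
- I pushed the bolt home until it met its end stop (about 10 N), then moved the gripper clear.

**Last checks:**

| Check | Measured | Needed |
|---|---|---|
| Cassette origin, along x in the box's frame | about 49.8 mm | above 38 mm |
| Cassette tilt, from depth readings | under 0.01 rad | under 0.05 rad |
| Pull top height | about 125.4 mm | about 126 mm if flat on the floor |
| Bolt travel | about 50 mm | above 46 mm |
| Force on the tool after release | about 0 N | touching nothing |

I never moved the gripper near the sanding block or the cream plug, but I did not measure their positions at the end. None of these checks failed or disagreed. The box position I used could be off by about 1–2 mm.

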